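# Stack the furnace spacers and hold the crown carrier over the loading lift

## Task

On the furnace's loading lift, lower the large grey spacer ring and then the smaller pink one over the steel post, each fully home and not dropped. Then pick up the orange crown carrier by its bar, carry it level over the caddy of powder jars and stop with it hovering about one centimetre above the tip of the post, its hole centred on the post, squared up with the long side of the lift and touching nothing but your gripper. Finish while still holding it there, ready for the lift to rise; leave the jars and the spatula where they are.

Things in the scene. Friction and masses are not known exactly. Their poses are not given: they have to be found in the camera images.
- lift: Fixed loading lift: a grey rectangular base 150 (x) by 110 (y) by 24 mm high with a blue stripe along each short (y) edge, on it a white round plate 92 mm across and 6 mm thick, in whose centre stands the steel post. Origin: centre of the underside, on the bench; x along its long side, z up.
- post_foot (a point): Foot of the post: on its axis, at the upper face of the white plate, 30 mm above the bench. Axes as the lift's.
- post_tip (a point): Tip of the post, on its axis, 78 mm above the bench. The post is 14 mm in diameter and 48 mm tall above the plate; its last 6 mm taper to 8 mm.
- grey_ring: Large grey ceramic spacer ring, loose, lying flat on the bench: outside diameter 56 mm, hole 19 mm, 22 mm high, about 0.12 kg. Origin: centre of its underside. Home: underside on the white plate.
- pink_ring: Smaller pink ceramic spacer ring, loose, lying flat on the bench: outside diameter 44 mm, hole 19 mm, 18 mm high, about 0.06 kg. Origin: centre of its underside. Home: underside on the grey ring's top, 22 mm above the plate.
- carrier: Crown carrier, one rigid loose piece of about 0.16 kg: an orange plate 84 (x) by 52 (y) by 8 mm with six ivory crowns on pins (three along each long side, tops 24 mm above the underside, the outermost 24 mm from its centre in y), and over it an aluminium grip bar on two uprights at the ends. A 20 mm hole goes through the plate's centre, below the bar. Origin: centre of the underside; x along the bar and the long side, z up.
- carrier_hole (a point): Centre of the carrier's hole at the plate's underside (same point as the carrier's origin). Axes as the carrier's.
- carrier_bar (a point): Middle of the carrier's grip bar, 62 mm above the carrier's underside. The bar is 80 mm long (x), 12 mm wide (y) and 12 mm high; the space beneath it is open between the uprights (64 mm).
- caddy: Fixed pale blue-grey open caddy between the carrier and the lift, 300 (x) by 80 (y) by 18 mm high, inner floor 4 mm above the bench, holding the three jars in a row. Origin: centre of the underside; x along its length.
- jar_teal: Tall powder jar with teal lid, white with yellow label, 56 mm across, 80 mm tall, top 84 mm above the bench; loose in the caddy, must stay. Origin: centre of its underside.
- jar_white: Low white powder jar with white lid, 52 mm across, 55 mm tall; loose in the caddy, must stay. Origin: centre of its underside.
- jar_amber: Low white powder jar with orange lid, 52 mm across, 55 mm tall; loose in the caddy, must stay. Origin: centre of its underside.
- spatula: Cement spatula, 160 mm long, 12 mm wide, 8 mm high, dark wooden handle and steel blade, lying on the bench beyond the lift; must stay. Origin: middle of its underside; x along its length, handle to -x.

How it is judged (in metres and radians):
On the way, in this order (a step that is already met when the one before it is completed fails the run):
1. the grey ring is home on the lift's plate, round the post (z of grey_ring in the frame of post_foot between -0.0025 and 0.0025 m and horizontal distance between grey_ring and post_foot below 0.0045 m and angle between grey_ring's own z axis and vertical below 0.08 rad), for 0.2 s.
2. the pink ring is home on the grey one, round the post (all of step 1 and z of pink_ring in the frame of post_foot between 0.0193 and 0.0247 m and horizontal distance between pink_ring and post_foot below 0.0045 m and angle between pink_ring's own z axis and vertical below 0.08 rad), for 0.2 s.
3. the carrier is carried over the caddy of jars, its underside higher than the low jars' lids (z of carrier_hole in the frame of caddy above 0.058 m and x of carrier_hole in the frame of caddy between -0.17 and 0.17 m and y of carrier_hole in the frame of caddy between -0.045 and 0.045 m), for 0.04 s.
At the end, for the whole second after the job is handed in: Rings released and home to 2.5 mm, grey below pink, within 4.5 mm of the post's axis; carrier gripped, still, level (0.1 rad), square to the lift (0.12 rad), hole within 5 mm of the axis, underside 2.5 to 20 mm over the tip, touching only the gripper; jars, spatula moved under 20 mm (all of step 2 and contact force between each of grey_ring, pink_ring and the fingers below 0.1 N and z of carrier_hole in the frame of post_tip between 0.0025 and 0.02 m and horizontal distance between carrier_hole and post_tip below 0.005 m and angle between the x axis of carrier and the x axis of lift, either way round below 0.12 rad and angle between carrier's own z axis and vertical below 0.1 rad and linear speed of carrier below 0.02 m/s and contact force between carrier and the fingers above 0.5 N and contact force between carrier and lift below 0.05 N and contact force between carrier and grey_ring below 0.05 N and contact force between carrier and pink_ring below 0.05 N and contact force between carrier and jar_teal below 0.05 N and contact force between carrier and jar_white below 0.05 N and contact force between carrier and jar_amber below 0.05 N and distance of each of jar_teal, jar_white, jar_amber, spatula from where it was at the start of the episode below 0.02 m and angle between each of jar_teal, jar_white, jar_amber's own z axis and vertical below 0.25 rad); the arm keeps its last pose, push and grip.
It fails at once if a jar or the spatula is pushed more than 20 mm, or a jar tipped over 0.25 rad (distance of any of jar_teal, jar_white, jar_amber, spatula from where it was at the start of the episode above 0.02 m or angle between any of jar_teal, jar_white, jar_amber's own z axis and vertical above 0.25 rad).
It fails at once if a ring is dropped down the post (faster than 0.5 m/s) ((horizontal distance between grey_ring and post_foot below 0.012 m and z of grey_ring in the frame of post_foot below 0.05 m and linear speed of grey_ring above 0.5 m/s) or (horizontal distance between pink_ring and post_foot below 0.012 m and z of pink_ring in the frame of post_foot below 0.05 m and linear speed of pink_ring above 0.5 m/s)).
It fails at once if the carrier is tilted more than 0.35 rad (angle between carrier's own z axis and vertical above 0.35 rad).
It also fails if it takes over 69 s, if anything falls off the work surface, if the arm or the gripper's body presses on something with over 40 N, if the wrist force passes 120 N, or if a joint passes its speed limit or range.

## Robot

A 6-joint arm with a two-finger parallel gripper is mounted at the origin on the work surface. World frame = base frame: x ahead of the robot, y to its left, z up, the work surface at z = 0. Lengths are in m, angles in degrees, forces in N, time in s.
With the tool pointing down it reaches from about 0.3 to 0.75 m from the base axis. Payload 8.5 kg.
Tool frame: the origin (TCP) lies at the very end of the fingers, on their centre line; the grasp point (between the pads) lies env.pinch_z behind it (env.pinch_z is the distance from the TCP to the grasp point, in m); z points along the fingers, y is the line along which they close (so a half turn about z gives the same grasp; the last joint's range is limited). The gripper opens to 85 mm and grips with 20 to 120 N. Pads are 22 mm wide; open, the fingers measure 114 mm over their backs; the gripper's body (76 mm by 85 mm) begins 54 mm behind the grasp point. The pads swing forward as they close: fully open they stand 13 mm farther back than shut.
Start: joints at [53.726, 21.807, 74.336, -0, 83.858, -12.336], TCP at [0.223, 0.503, 0.231] pointing down, gripper open.
Joint ranges: [-178.18, 178.18], [-50.72, 133.34], [12.68, 142.11], [-81.47, 261.47], [9.98, 163.14], [-165.26, 165.26]. Speed limits (degrees/s): [136.94, 136.94, 180, 180, 180, 180].

## Interface

Orientations are given as a 3x3 rotation matrix whose columns are the frame's x, y, z axes.
In Python, from rig import telemetry, get_image, env gives the robot as it stands. The module is installed in compiled form; this text tells all that it offers.
- The arm moves only by the tool apply_moves, never from a script. Its argument "series" is a list of rows, each a list of 7 numbers: the shift along the tool's x, y, z in mm, then the turn, a rotation vector about the tool's x, y, z in degrees, then the opening, from 0 (shut) to 1 (fully open). A call has 1 to 12 rows; each row shifts and turns the commanded pose from where the row before left it, along the tool's axes as they then stand; what a row does not reach is not made up. A row lasts 1/8 s, in which the tool goes at most 62.5 mm and 10.7 degrees, less where a joint would pass 70% of its speed; a pose out of reach is approached as far as the arm can. A call with a gripper value outside its range is refused whole. The fingers move at their own pace and stop on an object; "grip_force" is the grip in N (left out, the last holds). Time passes only in rows, so rows that do not move let the fingers close. It gives the time, the measured TCP pose, the force, the opening and the grip force at its end, in the units of the state.
- telemetry.observe(): the state, without advancing time (a new reading comes with each control period).
- get_image(name): name is "scene" or "top" or "wrist"; returns a dict with "frame" (400x640x3 uint8, red, green, blue), "z_map" (400x640 float32, m along the optical axis (not along the pixel's ray), 0 where there is no reading), "vertical_fov" (degrees; the focal length in pixels is half the picture's height over the tangent of half this angle, whatever the lens; pixels are square), "cx", "cy" (the principal point, pixels), "eye" and "attitude" of the camera in the world; the wrist camera has in their place "mount" (4x4, takes a point from camera to tool coordinates, whose origin is the TCP and whose axes are the flange's). Camera axes: x right, y up, looking along -z (the intrinsics and any distortion apply to the point x, -y, -z); pixel columns grow to the right and rows downward; lengths in m; the calibration is good to about 2 mm. A picture is of the moment at which its call begins: read the wrist's pose just before it.
- env.close_job(): hands the job in; it is judged then, once.
The state is a dict: "time_s": time; "q": joint angles; "qvel": joint speeds; "joint_efforts": joint torques, N m; "position": TCP position; "tool_rot": TCP orientation; "ft_force": force on the tool from outside, world axes, zero at the start; "wrist_torque": the same for the moment, N m; "grip_width": finger opening in m; "gripper_force": force on a finger pad.
Only numpy, scipy, OpenCV 4.12 (cv2) and the standard library are available. Lean on these libraries where they do the work, as an engineer would, in place of code of your own. Each camera call takes 0.05 s, during which the arm holds its last target. There are 200 camera calls.

## Working session

There is one attempt and no reset: what is moved stays moved. The work goes in short steps, Python scripts to look and compute and a tool call to move; the robot and the scene stay as the last step left them, time stands still between calls to the robot, and variables do not carry over. Pictures are saved under pics/ and viewed, at most 10 in all, crops included, and the job is handed in when it is done.

Besides the shell and the picture viewer there is one more tool, called after "Request:" in YAML: its name, and indented under it one key for each argument. apply_moves: Moves the arm, as the interface text tells. Its arguments: {"type":"object","properties":{"series":{"type":"array"},"grip_force":{"type":"number"}},"required":["series"]}

```bash
mkdir -p pics
cat > h.py <<'E'
import numpy as np, cv2
from rig import telemetry, get_image, env
def cloud(name):
    s=telemetry.observe(); im=get_image(name); z=im["z_map"]; H,W=z.shape
    f=H/2/np.tan(np.radians(im["vertical_fov"])/2)
    v,u=np.mgrid[:H,:W]
    P=np.stack([(u-im["cx"])/f*z,-(v-im["cy"])/f*z,-z],-1)
    if "mount" in im:
        M=np.array(im["mount"]); P=P@M[:3,:3].T+M[:3,3]
        R=np.array(s["tool_rot"]).reshape(3,3); P=P@R.T+np.array(s["position"])
    else: P=P@np.array(im["attitude"]).reshape(3,3).T+np.array(im["eye"])
    P[z==0]=np.nan
    return im,P
E
python3 - <<'E'
from h import *
print(env.pinch_z); s=telemetry.observe(); print(s)
for n in("top","scene"):
    im,P=cloud(n); cv2.imwrite(f"pics/{n}0.png",im["frame"][:,:,::-1]); np.savez(f"{n}0.npz",P=P,f=im["frame"]); print({k:v for k,v in im.items() if k not in("frame","z_map")})
E
```

```text
0.0187
{'time_s': 0.0, 'q': array([ 5.37250851e+01,  2.18403088e+01,  7.43848692e+01, -1.90359833e-04,
        8.38592321e+01, -1.23346323e+01]), 'qvel': array([ 0.06015281, -0.02934465,  0.04245749, -0.12176076,  0.06592466,
        0.0057691 ]), 'joint_efforts': array([-1.50218275e-04, -4.48467743e+01, -2.31286454e+01, -1.58229896e-04,
        4.70618936e-03,  2.13672109e-05]), 'position': array([0.22299265, 0.5024387 , 0.23071749]), 'tool_rot': array([[-9.13968899e-01,  4.05783312e-01, -8.68990939e-04],
       [ 4.05784123e-01,  9.13968178e-01, -1.18965717e-03],
       [ 3.11487037e-04, -1.43993238e-03, -9.99998915e-01]]), 'ft_force': array([-1.17663847,  0.11516697, -0.68877951]), 'wrist_torque': array([ 0.01182428, -0.02795142,  0.01997341]), 'gripper_force': 0.0, 'grip_width': 0.08523523220847942}
{'vertical_fov': 45.127389565255555, 'cx': 320.665409982396, 'cy': 202.2847606443701, 'eye': array([ 0.4660038 , -0.02685848,  1.07974209]), 'attitude': array([[ 0.00265944,  0.99424692, -0.10707937],
       [-0.99998098,  0.00204828, -0.00581709],
       [-0.0055643 ,  0.1070928 ,  0.99423346]])}
{'vertical_fov': 49.160330987623944, 'cx': 322.6355365415854, 'cy': 206.7751324613446, 'eye': array([1.31425583, 0.43322404, 0.95609714]), 'attitude': array([[-0.50791564, -0.62390634,  0.5939382 ],
       [ 0.86137593, -0.36202512,  0.35632754],
       [-0.00729446,  0.6925884 ,  0.72129612]])}
```

View pics/top0.png

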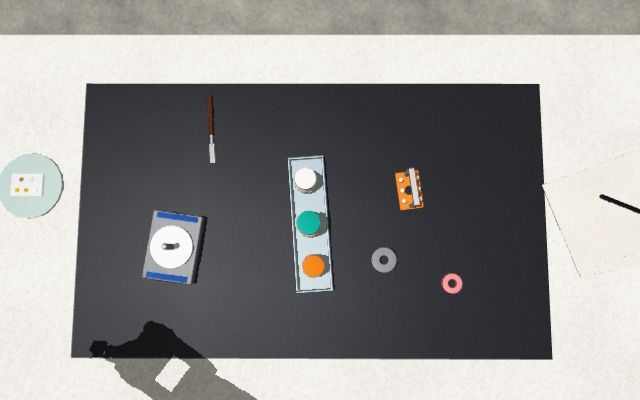

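View pics/scene0.png

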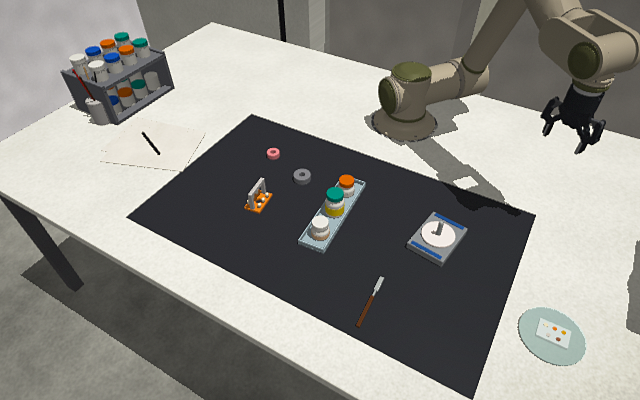

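The top view shows the lift plate at (172,247), the caddy at (310,224), the carrier at (409,190), the grey ring at (384,260), the pink ring at (452,283) and the spatula at (211,130). The scene view agrees, and the arm is off to the left, clear of everything.

Run:
```python
from h import *
d=np.load("top0.npz"); P=d["P"]; F=d["f"].astype(int)
hsv=cv2.cvtColor(d["f"],cv2.COLOR_RGB2HSV).astype(int)
def rep(n,m,box,z0,z1):
    M=np.zeros(m.shape,bool); a,b,c,e=box; M[b:e,a:c]=1
    M&=m&(P[...,2]>z0)&(P[...,2]<z1)
    Q=P[M]; 
    c,sz,an=cv2.minAreaRect((Q[:,:2]*1000).astype(np.float32))
    (cc,r)=cv2.minEnclosingCircle((Q[:,:2]*1000).astype(np.float32))
    print(n,len(Q),"rect",np.round(c,1),np.round(sz,1),round(an,1),"circ",np.round(cc,1),round(r,1),"z",np.round(np.percentile(Q[:,2],[5,50,95])*1000,1), "mean",np.round(Q.mean(0)*1000,1))
T=np.ones(F.shape[:2],bool); g=hsv[...,1]<60
rep("grey",T,(365,240,405,280),.015,.03)
rep("pink",T,(435,265,470,300),.011,.03)
rep("carrier plate",(hsv[...,1]>150),(385,160,435,220),.003,.015)
rep("bar",T,(385,160,435,220),.052,.08)
rep("carrier all",T,(385,160,435,220),.004,.08)
rep("liftplate",(hsv[...,2]>150)&g,(140,205,215,290),.024,.036)
rep("lift",T,(130,200,220,295),.016,.04)
rep("post",T,(140,205,215,290),.07,.09)
rep("caddy",T,(280,150,340,300),.010,.022)
rep("blue",(hsv[...,0]>100)&(hsv[...,0]<125)&(hsv[...,1]>130),(130,200,220,295),.01,.04)
for n,b,z in(("white",(290,160,325,195),(.045,.07)),("teal",(290,205,327,240),(.07,.1)),("amber",(295,250,330,280),(.045,.07))): rep(n,T,b,*z)
rep("spat",hsv[...,2]>60,(203,90,220,166),-.01,.02)
```

```text
grey 464 rect [ 454.8 -157.9] [54.4 54.3] 89.1 circ [ 454.3 -158.2] 28.0 z [18.4 22.  25. ] mean [ 454.4 -157.6   21.9]
pink 274 rect [ 403.7 -306.5] [42.7 42.7] 73.2 circ [ 403.9 -306.1] 21.9 z [13.9 17.6 21.1] mean [ 403.8 -305.9   17.4]
carrier plate 429 rect [ 609.3 -218.7] [84.2 53.8] 7.5 circ [ 608.9 -217.8] 48.0 z [ 5.   8.  11.5] mean [ 606.4 -211.5    8. ]
bar 246 rect [ 609.5 -217.6] [80.  12.9] 7.7 circ [ 609.8 -219.6] 40.1 z [60.3 67.5 70.9] mean [ 608.8 -217.2   66.9]
carrier all 941 rect [ 611.5 -219.7] [109.7 134. ] 90.0 circ [ 614.1 -220.3] 79.2 z [ 4.5  9.6 69.4] mean [ 608.  -215.1   25.6]
liftplate 2022 rect [482.2 304.6] [106.5 145.1] 81.3 circ [481.7 304.8] 88.4 z [24.4 29.  33. ] mean [480.8 304.3  28.7]
lift 3416 rect [480.8 305.5] [112.4 151.3] 82.1 circ [481.2 303.6] 90.7 z [21.2 26.2 32.6] mean [480.5 302.8  26.6]
post 37 rect [481.6 304.8] [12.6 12.5] 18.4 circ [482.5 304.7] 7.3 z [70.7 76.2 80.7] mean [481.4 303.8  75.8]
caddy 673 rect [534.7   4.2] [300.4  80.1] 4.2 circ [534.5   3.6] 154.0 z [13.2 17.6 21. ] mean [535.5   5.3  17.4]
blue 421 rect [482. 306.] [ 90.3 144.2] 82.2 circ [481.6 304.7] 82.7 z [22.3 25.3 28.2] mean [479.2 305.1  25.2]
white 367 rect [628.   12.9] [45.6 43.1] 0.0 circ [627.7  13.4] 23.1 z [54.4 59.1 62.3] mean [627.2  13.   58.9]
teal 445 rect [531.3   5.2] [48.  45.8] 0.2 circ [531.4   5.2] 24.8 z [81.2 84.  86.9] mean [531.2   5.   84. ]
amber 378 rect [442.1  -4.1] [44.  44.2] 0.1 circ [441.5  -5. ] 23.0 z [56.5 59.  62.2] mean [441.6  -5.   59.2]
spat 960 rect [750.1 231.7] [168.   38.7] 1.6 circ [749.6 230.3] 84.8 z [-2.2  2.   9.1] mean [735.7 231.8   2.6]
```

Request:
apply_moves:
  series:
    - [0,0,0,0,0,-8,1]
    - [0,0,0,0,0,-8,1]
    - [0,0,0,0,0,-8,1]
    - [-40,-33,0,0,0,0,1]
    - [-40,-33,0,0,0,0,1]
    - [-40,-33,0,0,0,0,1]
    - [-40,-33,0,0,0,0,1]
    - [-40,-33,0,0,0,0,1]
    - [-40,-33,0,0,0,0,1]
    - [0,0,0,0,0,0,1]
    - [0,0,0,0,0,0,1]

```text
time_s: 1.48
position: [0.463, 0.305, 0.231]
tool_rot: [[-1.0, -0.001, -0.001], [-0.001, 1.0, -0.0], [0.001, -0.0, -1.0]]
ft_force: [0.9, 0.3, 0.3]
grip_width: 0.0853
gripper_force: 0.0
```

```bash
cat >> h.py <<'E'
def shot(n):
    s=telemetry.observe(); im,P=cloud("wrist"); cv2.imwrite(f"pics/{n}.png",im["frame"][:,:,::-1]); np.savez(f"{n}.npz",P=P,f=im["frame"])
    R=np.array(s["tool_rot"]); print("t",s["time_s"],"tcp",np.round(np.array(s["position"])*1000,1),"yaw_y",np.degrees(np.arctan2(R[1,1],R[0,1])).round(2),"tilt",np.round(R[:,2],4),"w",s["grip_width"],"F",np.round(s["ft_force"],1))
    return P,im["frame"]
def near(P,c,r,z0,z1,ex=None):
    M=(np.hypot(P[...,0]-c[0]/1000,P[...,1]-c[1]/1000)<r/1000)&(P[...,2]>z0/1000)&(P[...,2]<z1/1000)
    if ex is not None: M&=ex
    Q=P[M]*1000; q=Q[:,:2].astype(np.float32)
    if len(q)<5: print("few",len(q)); return
    c,sz,an=cv2.minAreaRect(q); cc,rr=cv2.minEnclosingCircle(q)
    print(len(q),"rect",np.round(c,1),np.round(sz,1),round(an,1),"circ",np.round(cc,1),round(rr,1),"mean",q.mean(0).round(1),"z",np.round(np.percentile(Q[:,2],[5,50,95]),1))
E
python3 - <<'E'
from h import *
P,F=shot("w_lift")
near(P,(481,305),60,70,84)
near(P,(481,305),100,18,40)
near(P,(481,305),60,27.5,34)
E
```

```text
t 1.475 tcp [463. 305. 231.] yaw_y 90.05 tilt [-9.e-04 -1.e-04 -1.e+00] w 0.08534329525270679 F [0.9 0.3 0.3]
183 rect [480.5 304.1] [13.1 13. ] 53.3 circ [481.1 304.3] 7.1 mean [479.7 304. ] z [72.  76.3 79.4]
14391 rect [480.2 304.2] [110.2 150.9] 82.0 circ [480.8 304.4] 91.0 mean [474.5 304.4] z [23.5 25.7 31.6]
5794 rect [481.1 304. ] [91.4 91.6] 65.7 circ [481.6 305.4] 47.2 mean [479.2 304.1] z [29.5 30.7 31.9]
```

View pics/w_lift.png

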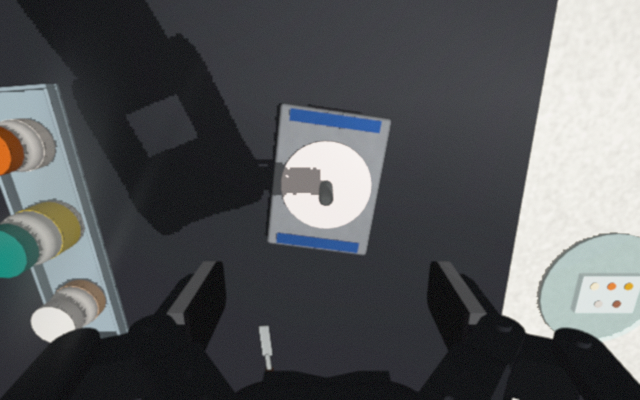

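The wrist picture shows the post tip at (326,193) and the lift plate around it, with the jars on the left edge. The post is near (480.7, 304.3) and the lift yaw is −8°.

Request:
apply_moves:
  series:
    - [1,-52,0,0,0,0,1]
    - [1,-52,0,0,0,0,1]
    - [1,-52,0,0,0,0,1]
    - [1,-52,0,0,0,0,1]
    - [1,-52,0,0,0,0,1]
    - [1,-52,0,0,0,0,1]
    - [1,-52,0,0,0,0,1]
    - [1,-52,30,0,0,0,1]
    - [0,-47,50,0,0,0,1]
    - [0,0,0,0,0,0,1]
    - [0,0,0,0,0,0,1]

```text
time_s: 2.9
position: [0.4562, -0.1528, 0.1565]
tool_rot: [[-1.0, -0.002, 0.001], [-0.002, 1.0, -0.0], [-0.001, -0.0, -1.0]]
ft_force: [-0.2, 0.0, 0.4]
grip_width: 0.0851
gripper_force: 0.0
```

Run:
```python
from h import *
P,F=shot("w_grey")
near(P,(454,-158),45,18,30)
near(P,(404,-306),45,14,30)
hole=(np.hypot(P[...,0]-.4544,P[...,1]+.158)<.016)
near(P,(454.4,-158),16,-8,8)
```

```text
t 2.9 tcp [ 456.2 -152.8  156.5] yaw_y 90.13 tilt [ 8.e-04 -1.e-04 -1.e+00] w 0.08513368464662696 F [-0.2  0.   0.4]
3057 rect [ 453.7 -159.3] [55.2 54.6] 61.5 circ [ 453.9 -159.4] 27.8 mean [ 452.9 -159.4] z [21.2 22.6 23.8]
2099 rect [ 403.3 -307.9] [43.1 43.3] 8.8 circ [ 403.3 -307.8] 22.1 mean [ 402.7 -307. ] z [16.1 18.5 19.7]
293 rect [ 456.5 -159.5] [15.4 16. ] 37.9 circ [ 455.5 -159.5] 9.2 mean [ 457.2 -159.7] z [0.3 1.4 6.2]
```

Request:
apply_moves:
  series:
    - [2.2,-6.4,40,0,0,0,1]
    - [0,0,50,0,0,0,1]
    - [0,0,40,0,0,0,1]
    - [0,0,24,0,0,0,1]
    - [0,0,0,0,0,0,1]
    - [0,0,0,0,0,0,0.5]
    - [0,0,0,0,0,0,0.3]
    - [0,0,0,0,0,0,0.3]
    - [0,0,0,0,0,0,0.3]
    - [0,0,0,0,0,0,0.3]
  grip_force: 40

```text
time_s: 4.2
position: [0.4545, -0.1604, 0.0037]
tool_rot: [[-1.0, -0.001, 0.003], [-0.001, 1.0, -0.001], [-0.003, -0.001, -1.0]]
ft_force: [-1.0, 3.3, 11.5]
grip_width: 0.0546
gripper_force: 40.0
```

Request:
apply_moves:
  series:
    - [0,0,-10,0,0,0,0.3]
    - [0,0,-30,0,0,0,0.3]
    - [0,0,-60,0,0,0,0.3]
    - [0,0,-60,0,0,0,0.3]
    - [0,50,-10,0,0,0,0.3]
    - [0,50,0,0,0,0,0.3]
    - [0,50,0,0,0,0,0.3]
    - [0,50,0,0,0,0,0.3]
    - [-5,50,0,0,0,0,0.3]
    - [-5,50,0,0,0,0,0.3]
    - [-5,50,0,0,0,0,0.3]
    - [-5,50,0,0,0,0,0.3]

```text
time_s: 5.7
position: [0.473, 0.2414, 0.1729]
tool_rot: [[-1.0, -0.001, 0.001], [-0.001, 1.0, 0.0], [-0.001, 0.0, -1.0]]
ft_force: [0.2, -0.9, -0.7]
grip_width: 0.0543
gripper_force: 42.8
```

Request:
apply_moves:
  series:
    - [-6,40,0,0,0,0,0.3]
    - [0,30,0,0,0,0,0.3]
    - [0,0,0,0,0,0,0.3]
    - [0,0,0,0,0,0,0.3]

```text
time_s: 6.2
position: [0.479, 0.3092, 0.1723]
tool_rot: [[-1.0, -0.001, 0.0], [-0.001, 1.0, -0.0], [-0.0, -0.0, -1.0]]
ft_force: [0.1, 0.2, -1.4]
grip_width: 0.0547
gripper_force: 42.8
```

Run:
```python
from h import *
P,F=shot("w_g2")
s=telemetry.observe(); t=np.array(s["position"])*1000
near(P,(480.7,304.3),60,70,84)
near(P,t[:2],45,t[2]+8,t[2]+24,)
near(P,(480.7,304.3),100,27.5,34)
```

```text
t 6.2 tcp [479.  309.2 172.3] yaw_y 90.06 tilt [ 2.e-04 -3.e-04 -1.e+00] w 0.05471361720681553 F [ 0.1  0.2 -1.4]
241 rect [479.4 303.8] [10.8 13.4] 6.5 circ [481.  303.9] 7.0 mean [478.9 304. ] z [72.2 76.6 79.3]
14039 rect [474.6 310.5] [58.7 64.5] 38.8 circ [471.9 308.4] 41.0 mean [475.3 308.4] z [183.9 190.9 192.2]
6863 rect [477.1 307. ] [ 91.5 100.6] 54.1 circ [466.1 302.8] 56.8 mean [471.2 303.6] z [29.6 30.7 31.9]
```

View pics/w_g2.png

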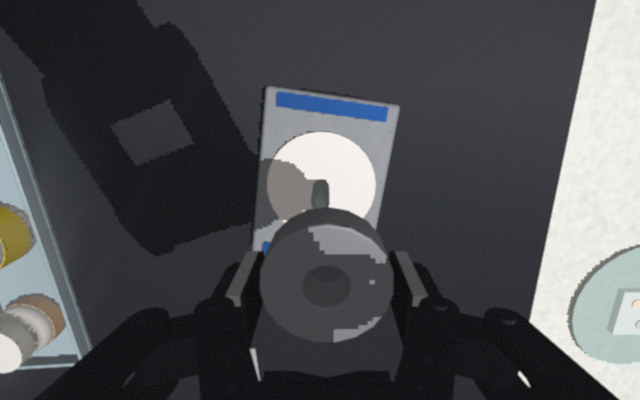

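The ring is held, with its hole at (327,287) and the post tip behind it at (320,190). I'll measure where the ring sits in the grip.

```bash
cat >> h.py <<'E'
def ringfit(P,t,zt,R,rh=9.5):
    # held ring: grid search of centre; top-surface points (zt+-3 mm) inside annulus minus inside hole/outside
    from scipy.optimize import minimize
    X=P.reshape(-1,3)*1000; m=(np.hypot(X[:,0]-t[0],X[:,1]-t[1])<R+12)&(np.abs(X[:,1]-t[1])<R-5)
    X=X[m]; top=np.abs(X[:,2]-zt)<3
    best=max(((np.where(((r:=np.hypot(X[:,0]-t[0]-a,X[:,1]-t[1]-b))<R)&(r>rh),1,-1)*np.where(top,1,-1)).sum(),a,b) for a in np.arange(-6,6.1,.5) for b in np.arange(-4,4.1,.5))
    print("ring centre - tcp (world mm):",best[1:],"score",best[0],len(X),"tops",top.sum())
E
python3 - <<'E'
from h import *
P=np.load("w_g2.npz")["P"]; ringfit(P,(479.0,309.2),191,28)
E
```

```text
ring centre - tcp (world mm): (np.float64(6.0), np.float64(-1.0)) score 6630 24130 tops 10454
```

Run:
```python
from h import *
P=np.load("w_g2.npz")["P"]*1000
for u in (300,327,355):
  print(u,[(v,*np.round(P[v,u]).tolist()) for v in range(205,360,6)])
print([(u,*np.round(P[290,u]).tolist()) for u in range(255,400,6)])
```

```text
300 [(205, 498.0, 286.0, 30.0), (211, 504.0, 286.0, 31.0), (217, 453.0, 297.0, 178.0), (223, 453.0, 298.0, 186.0), (229, 454.0, 298.0, 190.0), (235, 456.0, 298.0, 191.0), (241, 458.0, 298.0, 191.0), (247, 461.0, 298.0, 191.0), (253, 463.0, 298.0, 192.0), (259, 466.0, 298.0, 192.0), (265, 469.0, 298.0, 191.0), (271, 471.0, 298.0, 192.0), (277, 474.0, 298.0, 191.0), (283, 477.0, 298.0, 191.0), (289, 480.0, 298.0, 191.0), (295, 482.0, 298.0, 192.0), (301, 486.0, 297.0, 191.0), (307, 488.0, 297.0, 192.0), (313, 492.0, 297.0, 191.0), (319, 494.0, 297.0, 191.0), (325, 497.0, 297.0, 191.0), (331, 500.0, 297.0, 191.0), (337, 659.0, 280.0, 1.0), (343, 666.0, 280.0, 2.0), (349, 674.0, 280.0, 2.0), (355, 684.0, 279.0, -0.0)]
327 [(205, 483.0, 309.0, 76.0), (211, 451.0, 309.0, 177.0), (217, 451.0, 309.0, 184.0), (223, 451.0, 309.0, 190.0), (229, 453.0, 309.0, 192.0), (235, 456.0, 309.0, 192.0), (241, 458.0, 309.0, 192.0), (247, 461.0, 309.0, 191.0), (253, 464.0, 309.0, 190.0), (259, 466.0, 309.0, 191.0), (265, 571.0, 309.0, 2.0), (271, 578.0, 309.0, 2.0), (277, 585.0, 309.0, 2.0), (283, 489.0, 3
[... 1067 characters left out ...]
[(255, 475.0, 281.0, 200.0), (261, 480.0, 282.0, 191.0), (267, 480.0, 284.0, 191.0), (273, 480.0, 287.0, 191.0), (279, 480.0, 289.0, 191.0), (285, 481.0, 291.0, 190.0), (291, 480.0, 294.0, 191.0), (297, 481.0, 296.0, 190.0), (303, 480.0, 299.0, 191.0), (309, 485.0, 301.0, 184.0), (315, 487.0, 303.0, 181.0), (321, 487.0, 306.0, 180.0), (327, 488.0, 309.0, 178.0), (333, 488.0, 311.0, 179.0), (339, 486.0, 314.0, 182.0), (345, 484.0, 316.0, 185.0), (351, 480.0, 318.0, 191.0), (357, 479.0, 321.0, 192.0), (363, 480.0, 323.0, 191.0), (369, 481.0, 326.0, 191.0), (375, 480.0, 328.0, 191.0), (381, 480.0, 331.0, 191.0), (387, 480.0, 333.0, 191.0), (393, 481.0, 336.0, 190.0), (399, 474.0, 336.0, 201.0)]
```

Request:
apply_moves:
  series:
    - [-2.3,-5.1,40,0,0,0,0.3]
    - [0,0,40,0,0,0,0.3]
    - [0,0,0,0,0,0,0.3]
    - [0,0,0,0,0,0,0.3]
    - [0,0,10,0,0,0,0.3]
    - [0,0,10,0,0,0,0.3]
    - [0,0,0,0,0,0,0.3]

```text
time_s: 7.12
position: [0.4811, 0.3045, 0.0711]
tool_rot: [[-1.0, -0.001, -0.001], [-0.001, 1.0, -0.001], [0.001, -0.001, -1.0]]
ft_force: [0.4, -1.0, -1.1]
grip_width: 0.0544
gripper_force: 43.0
```

Request:
apply_moves:
  series:
    - [0,0,10,0,0,0,0.3]
    - [0,0,10,0,0,0,0.3]
    - [0,0,8,0,0,0,0.3]
    - [0,0,5,0,0,0,0.3]
    - [0,0,3,0,0,0,0.3]
    - [0,0,1.5,0,0,0,0.3]
    - [0,0,0,0,0,0,0.3]

```text
time_s: 8.0
position: [0.4815, 0.3047, 0.0344]
tool_rot: [[-1.0, -0.001, 0.0], [-0.001, 1.0, 0.0], [-0.0, 0.0, -1.0]]
ft_force: [0.0, -0.7, -1.1]
grip_width: 0.0543
gripper_force: 43.0
```

Request:
apply_moves:
  series:
    - [0,0,1,0,0,0,0.3]
    - [0,0,0.7,0,0,0,0.3]
    - [0,0,0,0,0,0,0.3]
    - [0,0,0,0,0,0,0.3]

```text
time_s: 8.5
position: [0.4816, 0.3047, 0.0338]
tool_rot: [[-1.0, -0.001, 0.001], [-0.001, 1.0, 0.0], [-0.001, 0.0, -1.0]]
ft_force: [-3.2, -0.8, 9.1]
grip_width: 0.0546
gripper_force: 43.9
```

Request:
apply_moves:
  series:
    - [0,0,0,0,0,0,0.8]
    - [0,0,0,0,0,0,1]
    - [0,0,0,0,0,0,1]
    - [0,0,0,0,0,0,1]
    - [0,0,-20,0,0,0,1]
    - [0,0,-40,0,0,0,1]
    - [0,0,-50,0,0,0,1]
    - [0,0,-50,0,0,0,1]
    - [0,0,0,0,0,0,1]
    - [0,0,0,0,0,0,1]

```text
time_s: 9.75
position: [0.4811, 0.3045, 0.1919]
tool_rot: [[-1.0, -0.001, -0.001], [-0.001, 1.0, -0.0], [0.001, -0.0, -1.0]]
ft_force: [-0.3, 1.1, -1.3]
grip_width: 0.0854
gripper_force: 0.0
```

Run:
```python
from h import *
P,F=shot("w_g3")
near(P,(481,304.3),40,48,58)
near(P,(481,304.3),40,70,84)
```

```text
t 9.75 tcp [481.1 304.5 191.9] yaw_y 90.06 tilt [-1.1e-03 -4.0e-04 -1.0e+00] w 0.08542500401884484 F [-0.3  1.1 -1.3]
2891 rect [481.  304.4] [55.1 54.7] 29.5 circ [481.2 304.1] 27.8 mean [479.7 304.2] z [51.3 52.7 53.9]
243 rect [480.7 303.9] [13.1 13.4] 0.3 circ [481.1 303.7] 7.0 mean [479.9 303.9] z [72.3 76.7 79.4]
```

Request:
apply_moves:
  series:
    - [6,-50,0,0,0,0,1]
    - [6,-50,0,0,0,0,1]
    - [6,-50,0,0,0,0,1]
    - [6,-50,0,0,0,0,1]
    - [6,-50,0,0,0,0,1]
    - [6,-50,0,0,0,0,1]
    - [6,-50,0,0,0,0,1]
    - [6,-50,0,0,0,0,1]
    - [6,-50,0,0,0,0,1]
    - [6,-50,0,0,0,0,1]
    - [6,-50,0,0,0,0,1]
    - [6,-50,0,0,0,0,1]

```text
time_s: 11.3
position: [0.4093, -0.2968, 0.1913]
tool_rot: [[-1.0, -0.001, -0.002], [-0.001, 1.0, 0.002], [0.002, 0.002, -1.0]]
ft_force: [1.3, 0.2, 0.3]
grip_width: 0.0853
gripper_force: 0.0
```

Request:
apply_moves:
  series:
    - [3,-6,0,0,0,0,1]
    - [0,0,0,0,0,0,1]
    - [0,0,0,0,0,0,1]

```text
time_s: 11.68
position: [0.4073, -0.3001, 0.1923]
tool_rot: [[-1.0, -0.002, -0.001], [-0.002, 1.0, 0.001], [0.001, 0.001, -1.0]]
ft_force: [-0.8, -0.3, 0.7]
grip_width: 0.0857
gripper_force: 0.0
```

Run:
```python
from h import *
P,F=shot("w_p")
near(P,(403.3,-307.8),40,14,30)
```

```text
t 11.675 tcp [ 407.3 -300.1  192.3] yaw_y 90.13 tilt [-5.e-04  9.e-04 -1.e+00] w 0.0857288273594254 F [-0.8 -0.3  0.7]
1381 rect [ 403.  -308.4] [42.8 43. ] 0.7 circ [ 403.3 -308.1] 22.0 mean [ 402.5 -308.2] z [16.9 18.6 19.8]
```

Request:
apply_moves:
  series:
    - [4,-8,45,0,0,0,1]
    - [0,0,50,0,0,0,1]
    - [0,0,50,0,0,0,1]
    - [0,0,34,0,0,0,1]
    - [0,0,8.5,0,0,0,1]
    - [0,0,0,0,0,0,0.4]
    - [0,0,0,0,0,0,0.2]
    - [0,0,0,0,0,0,0.2]
    - [0,0,0,0,0,0,0.2]
    - [0,0,0,0,0,0,0.2]
    - [0,0,0,0,0,0,0.2]

```text
time_s: 13.1
position: [0.4037, -0.3099, 0.0068]
tool_rot: [[-1.0, -0.001, 0.002], [-0.001, 1.0, -0.002], [-0.002, -0.002, -1.0]]
ft_force: [-0.6, 1.5, 8.6]
grip_width: 0.0416
gripper_force: 39.5
```

Request:
apply_moves:
  series:
    - [0,0,-10,0,0,0,0.2]
    - [0,0,-40,0,0,0,0.2]
    - [0,0,-60,0,0,0,0.2]
    - [0,0,-55,0,0,0,0.2]
    - [-5,45,0,0,0,0,0.2]
    - [-6,50,0,0,0,0,0.2]
    - [-6,50,0,0,0,0,0.2]
    - [-6,50,0,0,0,0,0.2]
    - [-6,50,0,0,0,0,0.2]
    - [-6,50,0,0,0,0,0.2]
    - [-6,50,0,0,0,0,0.2]
    - [-6,50,0,0,0,0,0.2]

```text
time_s: 14.6
position: [0.4496, 0.0873, 0.1711]
tool_rot: [[-1.0, -0.001, 0.001], [-0.001, 1.0, -0.0], [-0.001, -0.0, -1.0]]
ft_force: [-0.0, -0.5, -1.1]
grip_width: 0.0419
gripper_force: 40.9
```

Request:
apply_moves:
  series:
    - [-6,50,0,0,0,0,0.2]
    - [-6,50,0,0,0,0,0.2]
    - [-6,50,0,0,0,0,0.2]
    - [-6,50,0,0,0,0,0.2]
    - [-6,44,0,0,0,0,0.2]
    - [-6,28,0,0,0,0,0.2]
    - [0,0,0,0,0,0,0.2]
    - [0,0,0,0,0,0,0.2]

```text
time_s: 15.6
position: [0.4852, 0.357, 0.1705]
tool_rot: [[-1.0, -0.001, 0.0], [-0.001, 1.0, -0.0], [-0.0, -0.0, -1.0]]
ft_force: [-0.2, 0.2, -0.5]
grip_width: 0.0413
gripper_force: 40.9
```

```bash
cat >> h.py <<'E'
def held(P,t,R):
    X=P.reshape(-1,3)*1000; X=X[(np.hypot(X[:,0]-t[0],X[:,1]-t[1])<R+10)]
    zt=np.median(X[(X[:,2]>t[2]+2)&(X[:,2]<t[2]+22)&(np.abs(X[:,1]-t[1])<R-6),2])
    S=X[(np.abs(X[:,2]-zt)<3)&(np.abs(X[:,1]-t[1])<R-6)]
    print("top z",zt.round(1))
    for b in range(-12,13,4):
        q=S[np.abs(S[:,1]-t[1]-b)<1]; h=X[(np.abs(X[:,1]-t[1]-b)<1)&(np.abs(X[:,2]-t[2]-5)<30)]
        x=np.sort(q[:,0]); g=np.diff(x); i=g.argmax(); print(b,"x",x[0].round(1),x[-1].round(1),"mid-tcp",((x[0]+x[-1])/2-t[0]).round(1),"gap",x[i].round(1),x[i+1].round(1))
    q=S[np.abs(S[:,0]-t[0])<1.5]; y=np.sort(q[:,1]); g=np.diff(y); i=g.argmax(); print("hole y mid - tcp",((y[i]+y[i+1])/2-t[1]).round(1), y[i].round(1),y[i+1].round(1))
E
python3 - <<'E'
from h import *
P,F=shot("w_p2"); t=np.array(telemetry.observe()["position"])*1000
held(P,t,22)
near(P,(481,304.3),30,70,84)
near(P,(481,304.3),40,48,58)
E
```

```text
t 15.6 tcp [485.2 357.  170.5] yaw_y 90.05 tilt [ 0.e+00 -3.e-04 -1.e+00] w 0.04130328211798196 F [-0.2  0.2 -0.5]
top z 182.1
-12 x 466.1 504.1 mid-tcp -0.1 gap 503.5 504.1
-8 x 464.3 505.1 mid-tcp -0.6 gap 480.3 488.7
-4 x 463.3 506.2 mid-tcp -0.5 gap 476.1 493.7
0 x 462.9 506.8 mid-tcp -0.4 gap 475.6 493.9
4 x 463.6 505.9 mid-tcp -0.5 gap 476.8 492.1
8 x 464.7 504.8 mid-tcp -0.5 gap 484.3 485.9
12 x 467.1 502.6 mid-tcp -0.4 gap 495.2 495.7
hole y mid - tcp -0.5 347.0 365.6
294 rect [480.8 304.2] [13.5 13.3] 67.6 circ [481.1 304.5] 7.1 mean [479.7 305. ] z [71.4 76.6 79.3]
3355 rect [480.8 304.5] [55.  54.8] 16.3 circ [481.  304.4] 28.0 mean [479.4 305. ] z [51.3 52.7 53.8]
```

Request:
apply_moves:
  series:
    - [3.8,-30,0,0,0,0,0.2]
    - [0,-22.3,0,0,0,0,0.2]
    - [0,0,35,0,0,0,0.2]
    - [0,0,37,0,0,0,0.2]
    - [0,0,0,0,0,0,0.2]
    - [0,0,0,0,0,0,0.2]
    - [0,0,9,0,0,0,0.2]
    - [0,0,9,0,0,0,0.2]
    - [0,0,0,0,0,0,0.2]

```text
time_s: 16.77
position: [0.4813, 0.3052, 0.0794]
tool_rot: [[-1.0, -0.001, -0.001], [-0.001, 1.0, -0.0], [0.001, -0.0, -1.0]]
ft_force: [0.6, 0.9, -1.2]
grip_width: 0.0412
gripper_force: 40.9
```

Request:
apply_moves:
  series:
    - [0,0,8,0,0,0,0.2]
    - [0,0,6,0,0,0,0.2]
    - [0,0,3.5,0,0,0,0.2]
    - [0,0,1.5,0,0,0,0.2]
    - [0,0,1,0,0,0,0.2]
    - [0,0,0,0,0,0,0.2]
    - [0,0,0,0,0,0,0.2]

```text
time_s: 17.65
position: [0.4817, 0.3054, 0.0602]
tool_rot: [[-1.0, -0.001, 0.0], [-0.001, 1.0, 0.0], [-0.0, 0.0, -1.0]]
ft_force: [-0.7, -1.0, -1.1]
grip_width: 0.0417
gripper_force: 40.9
```

Request:
apply_moves:
  series:
    - [0,0,1,0,0,0,0.2]
    - [0,0,0.8,0,0,0,0.2]
    - [0,0,0,0,0,0,0.2]
    - [0,0,0,0,0,0,0.2]

```text
time_s: 18.15
position: [0.4817, 0.3054, 0.0588]
tool_rot: [[-1.0, -0.001, 0.0], [-0.001, 1.0, 0.0], [-0.0, 0.0, -1.0]]
ft_force: [-2.0, -0.1, 5.8]
grip_width: 0.0415
gripper_force: 41.4
```

Request:
apply_moves:
  series:
    - [0,0,0,0,0,0,0.8]
    - [0,0,0,0,0,0,1]
    - [0,0,0,0,0,0,1]
    - [0,0,0,0,0,0,1]
    - [0,0,-20,0,0,0,1]
    - [0,0,-40,0,0,0,1]
    - [0,0,-50,0,0,0,1]
    - [0,0,-20,0,0,0,1]
    - [0,0,0,0,0,0,1]
    - [0,0,0,0,0,0,1]

```text
time_s: 19.4
position: [0.4812, 0.3051, 0.1869]
tool_rot: [[-1.0, -0.001, -0.002], [-0.001, 1.0, -0.001], [0.002, -0.001, -1.0]]
ft_force: [0.3, 0.4, -1.1]
grip_width: 0.0853
gripper_force: 0.0
```

Run:
```python
from h import *
P,F=shot("w_p3")
near(P,(481,304.3),40,66,73)
near(P,(481,304.3),40,48,58)
near(P,(481,304.3),40,74,84)
```

```text
t 19.4 tcp [481.2 305.1 186.9] yaw_y 90.06 tilt [-2.1e-03 -8.0e-04 -1.0e+00] w 0.08532294291699162 F [ 0.3  0.4 -1.1]
2006 rect [481.4 304.9] [43.  42.7] 79.1 circ [481.5 304.8] 21.9 mean [480.5 304.8] z [68.7 70.6 71.7]
1011 rect [478.2 303.8] [49.1 55.2] 7.2 circ [480.9 304.3] 27.7 mean [469.1 302.9] z [50.8 52.5 54.5]
195 rect [481.1 304.1] [11.9 11.8] 71.5 circ [480.6 303.7] 6.6 mean [480.2 304. ] z [74.3 77.7 79.4]
```

Request:
apply_moves:
  series:
    - [-12,-48,0,0,0,0,1]
    - [-12,-48,0,0,0,0,1]
    - [-12,-48,0,0,0,0,1]
    - [-12,-48,0,0,0,0,1]
    - [-12,-48,0,0,0,0,1]
    - [-12,-48,0,0,0,0,1]
    - [-12,-48,0,0,0,0,1]
    - [-12,-48,0,0,0,0,1]
    - [-12,-48,0,0,0,0,1]
    - [-12,-48,0,0,0,0,1]
    - [-8,-43,0,0,0,0,1]
    - [0,0,0,0,0,-7.7,1]

```text
time_s: 20.95
position: [0.6099, -0.2205, 0.1859]
tool_rot: [[-0.991, -0.134, -0.003], [-0.134, 0.991, 0.001], [0.002, 0.001, -1.0]]
ft_force: [-0.1, 0.7, -0.1]
grip_width: 0.0853
gripper_force: 0.0
```

Request:
apply_moves:
  series:
    - [0,0,0,0,0,0,1]
    - [0,0,0,0,0,0,1]

```text
time_s: 21.2
position: [0.6101, -0.2169, 0.1877]
tool_rot: [[-0.991, -0.133, -0.001], [-0.133, 0.991, 0.001], [0.001, 0.001, -1.0]]
ft_force: [0.2, -0.4, 0.1]
grip_width: 0.0856
gripper_force: 0.0
```

Run:
```python
from h import *
P,F=shot("w_c")
hsv=cv2.cvtColor(F,cv2.COLOR_RGB2HSV).astype(int)
near(P,(609,-218),60,60,72)
near(P,(609,-218),60,4,11,hsv[...,1]>150)
```

```text
t 21.2 tcp [ 610.1 -216.9  187.7] yaw_y 97.66 tilt [-1.e-03  6.e-04 -1.e+00] w 0.08557848998452436 F [ 0.2 -0.4  0.1]
1524 rect [ 609.1 -219.8] [79.7 11.8] 7.8 circ [ 609.  -219.8] 39.9 mean [ 606.8 -220. ] z [67.3 68.6 69.7]
1905 rect [ 608.8 -219.8] [83.5 51.9] 7.8 circ [ 609.3 -219.8] 48.6 mean [ 610.2 -223.8] z [7.3 8.7 9.9]
```

View pics/w_c.png

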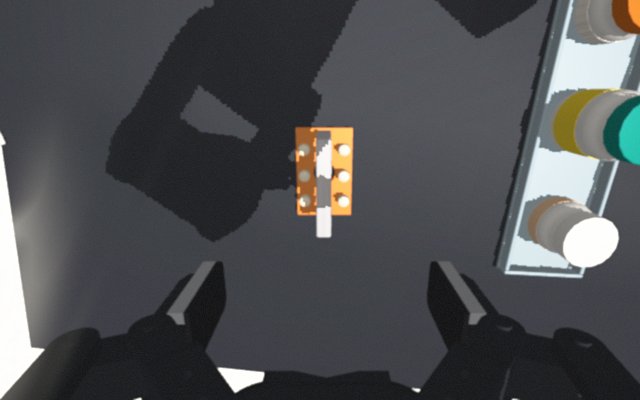

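The carrier's bar is at (323,185), between the pads' column range and parallel to them. The rings read as home.

Request:
apply_moves:
  series:
    - [1.4,-2.7,45,0,0,0,1]
    - [0,0,45,0,0,0,1]
    - [0,0,36,0,0,0,1]
    - [0,0,18,0,0,0,1]
    - [0,0,0,0,0,0,0.8]
    - [0,0,0,0,0,0,0.5]
    - [0,0,0,0,0,0,0.2]
    - [0,0,0,0,0,0,0]
    - [0,0,0,0,0,0,0]
    - [0,0,0,0,0,0,0]
    - [0,0,0,0,0,0,0]
    - [0,0,0,0,0,0,0]
  grip_force: 60

```text
time_s: 22.75
position: [0.6094, -0.2204, 0.0449]
tool_rot: [[-0.991, -0.135, 0.001], [-0.135, 0.991, -0.0], [-0.001, -0.001, -1.0]]
ft_force: [-1.5, 1.9, 6.2]
grip_width: 0.011
gripper_force: 60.9
```

Request:
apply_moves:
  series:
    - [0,0,-6,0,0,0,0]
    - [0,0,-15,0,0,0,0]
    - [0,0,-25,0,0,0,0]
    - [0,0,-30,0,0,0,0]
    - [0,0,-30,0,0,0,0]
    - [0,0,-18,0,0,4,0]
    - [0,0,-8,0,0,4,0]
    - [0,0,0,0,0,4,0]
    - [0,0,0,0,0,3.8,0]
    - [0,0,0,0,0,0,0]

```text
time_s: 24.0
position: [0.6092, -0.2204, 0.177]
tool_rot: [[-0.99, 0.139, 0.0], [0.139, 0.99, -0.0], [-0.0, -0.0, -1.0]]
ft_force: [-0.2, -0.2, -1.6]
grip_width: 0.0106
gripper_force: 59.9
```

Run:
```python
from h import *
P,F=shot("w_c2"); t=np.array(telemetry.observe()["position"])*1000
hsv=cv2.cvtColor(F,cv2.COLOR_RGB2HSV).astype(int)
near(P,t[:2],70,t[2]-46,t[2]-33,hsv[...,1]>150)
near(P,t[:2],70,t[2]+5,t[2]+27)
```

```text
t 24.0 tcp [ 609.2 -220.4  177. ] yaw_y 81.99 tilt [ 4.e-04 -3.e-04 -1.e+00] w 0.01055609326791838 F [-0.2 -0.2 -1.6]
4550 rect [ 597.3 -218.8] [52.2 59.8] 81.8 circ [ 597.3 -218.9] 39.2 mean [ 587.8 -216.8] z [139.5 140.9 142. ]
7069 rect [ 608.2 -222.9] [36.6 79.5] 65.8 circ [ 609.1 -222. ] 40.5 mean [ 602.2 -220.2] z [187.8 200.7 202. ]
```

View pics/w_c2.png

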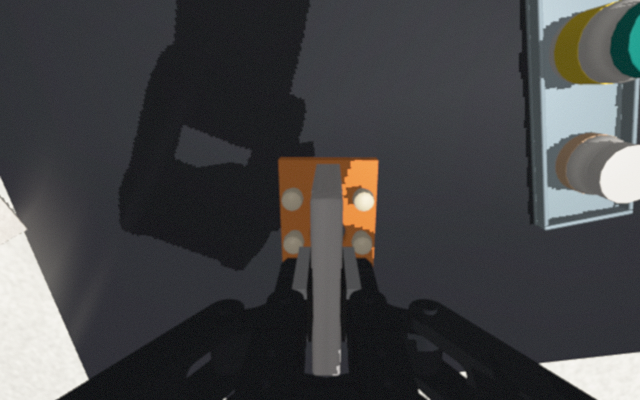

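The carrier is held level at (325,230), with the plate's front corners at (280,158) and (378,160). It is clear of the caddy, so I carry it across.

Request:
apply_moves:
  series:
    - [6,15,0,0,0,0,0]
    - [12,30,0,0,0,0,0]
    - [16,40,0,0,0,0,0]
    - [16,40,0,0,0,0,0]
    - [16,40,0,0,0,0,0]
    - [16,40,0,0,0,0,0]
    - [16,40,0,0,0,0,0]
    - [16,40,0,0,0,0,0]
    - [16,40,0,0,0,0,0]
    - [16,40,0,0,0,0,0]
    - [16,40,0,0,0,0,0]
    - [16,40,0,0,0,0,0]

```text
time_s: 25.55
position: [0.4938, 0.247, 0.1766]
tool_rot: [[-0.99, 0.139, 0.0], [0.139, 0.99, 0.0], [-0.0, 0.0, -1.0]]
ft_force: [0.9, 0.0, -1.9]
grip_width: 0.0109
gripper_force: 59.9
```

Request:
apply_moves:
  series:
    - [12,30,0,0,0,0,0]
    - [8,20,0,0,0,0,0]
    - [2,6,0,0,0,0,0]
    - [0,0,0,0,0,0,0]
    - [0,0,0,0,0,0,0]

```text
time_s: 26.18
position: [0.4814, 0.303, 0.1763]
tool_rot: [[-0.99, 0.14, 0.0], [0.14, 0.99, -0.0], [-0.0, -0.0, -1.0]]
ft_force: [0.4, -0.5, -1.7]
grip_width: 0.0109
gripper_force: 59.9
```

Run:
```python
from h import *
P,F=shot("w_c3"); t=np.array(telemetry.observe()["position"])*1000
hsv=cv2.cvtColor(F,cv2.COLOR_RGB2HSV).astype(int)
near(P,t[:2],70,t[2]-46,t[2]-33,hsv[...,1]>150)
near(P,(481,304.3),100,22,28)
```

```text
t 26.175 tcp [481.4 303.  176.3] yaw_y 81.93 tilt [ 0.e+00 -2.e-04 -1.e+00] w 0.010905693028436672 F [ 0.4 -0.5 -1.7]
4328 rect [470.5 304.5] [51.6 62.2] 82.2 circ [470.6 304.7] 40.2 mean [459.9 306.3] z [139.  140.3 141.4]
8927 rect [481.2 304. ] [109.8 148.7] 81.9 circ [480.7 303.7] 90.7 mean [448.9 308.8] z [23.4 24.8 26.2]
```

Request:
apply_moves:
  series:
    - [0.5,1,10,0,0,0,0]
    - [0,0,15,0,0,0,0]
    - [0,0,12,0,0,0,0]
    - [0,0,6.5,0,0,0,0]
    - [0,0,0,0,0,0,0]
    - [0,0,0,0,0,0,0]
    - [0,0,0,0,0,0,0]
    - [0,0,0,0,0,0,0]

```text
time_s: 27.22
position: [0.481, 0.3047, 0.1331]
tool_rot: [[-0.99, 0.14, 0.001], [0.14, 0.99, 0.0], [-0.0, 0.0, -1.0]]
ft_force: [0.2, -0.3, -2.0]
grip_width: 0.0107
gripper_force: 59.9
```

Run:
```python
from h import *
P,F=shot("w_c4"); t=np.array(telemetry.observe()["position"])*1000
hsv=cv2.cvtColor(F,cv2.COLOR_RGB2HSV).astype(int)
near(P,t[:2],70,t[2]-46,t[2]-33,hsv[...,1]>150)
im,P=cloud("scene"); v,u=180,395; cv2.imwrite("pics/s_end.png",cv2.resize(im["frame"][170:290,370:530,::-1],None,fx=4,fy=4))
```

```text
t 27.225 tcp [481.  304.7 133.1] yaw_y 81.96 tilt [ 5.e-04  1.e-04 -1.e+00] w 0.010730928935420474 F [ 0.2 -0.3 -2. ]
4281 rect [468.6 306.2] [51.3 59.2] 82.0 circ [468.9 306.3] 38.6 mean [459.4 308. ] z [95.7 97.  98.1]
```

View pics/s_end.png

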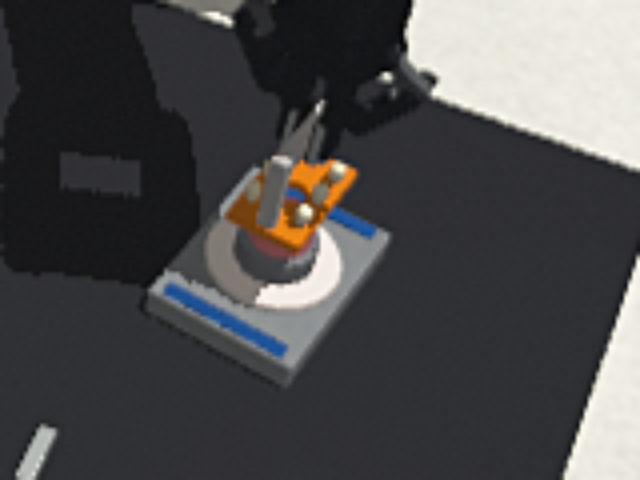

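The crop shows the carrier at (290,200) hovering level over the stacked rings at (280,255) and square to the lift. Its underside is about 88.5 mm above the bench, which is 10 mm over the tip.

```bash
python3 -c "
from rig import env; print(env.close_job())"
```

```text
the job is handed in; nothing more can be done
None
```

Both rings measured home on the post, and I handed the job in still holding the carrier level and square to the lift, hole centred, about 10 mm above the tip; the hand-in returned no verdict.

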